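# Raise the painting post to its second stop and hold it

## Robot

A 6-joint arm with a two-finger parallel gripper is mounted at the origin on the work surface. World frame = base frame: x ahead of the robot, y to its left, z up, the work surface at z = 0. Lengths are in m, angles in rad, forces in N, time in s.
With the tool pointing down it reaches from about 0.275 to 0.825 m from the base axis. Payload 4.9 kg.
Tool frame: the origin (TCP) lies midway between the tips of the shut fingers; the grasp point (between the pads) lies 19 mm behind it (bot.grip_depth is the distance from the TCP to the grasp point, in m); z points along the fingers, y is the line along which they close (so a half turn about z gives the same grasp; the last joint's range is limited). The gripper opens to 85 mm and grips with 20 to 120 N. Pads are 22 mm wide; open, the fingers measure 114 mm over their backs; the gripper's body (76 mm by 85 mm) begins 54 mm behind the grasp point. The pads swing forward as they close: fully open they stand 13 mm farther back than shut.
Start: joints at [1.063, 0.326, -0.193, 1.052, 0, 1.437], TCP at [0.201, 0.512, 0.231] pointing down, gripper open.
Joint ranges: [-2.65, 2.65], [-0.97, 1.79], [-1.3, 1.35], [-1.93, 2.1], [-1.47, 1.37], [-3.14, 3.14]. Speed limits (rad/s): [2.57, 2.57, 3.14, 3.14, 3.14, 3.14].

## Interface

Orientations are given as a unit quaternion [w, x, y, z].
In Python, from cell import bot gives the robot as it stands. Calls block until the motion is done:
- bot.move_pose(position, orientation): joint-space move of the TCP to a pose.
- bot.move_linear(position, speed=0.15, rotation=None, until_force=None): straight line of the TCP; rotation=None keeps the orientation; speed is the mean speed in m/s. With until_force (N) it stops when the force on the tool has changed by that much, and returns True; else False.
- bot.goto_joints(angles): joint-space move.
- bot.set_gripper(opening, grasp_force=None): opening from 0.0 (shut) to 1.0 (fully open); grasp_force is the grip in N (None keeps the last); returns when the fingers have stopped.
- bot.wait(seconds).
- bot.solve_ik(position, orientation): joint angles nearest the present ones, or None.
- bot.camera(name): name is "side" or "top"; returns the picture (420x560x3 uint8, red, green, blue); there is no depth.
- bot.calibration(name): a dict with "mtx" (3x3 intrinsics, pixels), "extrinsics" (4x4, takes a point from world to camera coordinates). Camera axes: x right, y down, z forward; pixel columns grow to the right and rows downward; lengths in m; the calibration is good to about 2 mm. A picture is of the moment at which its call begins. calibration takes no time and is no camera call.
A pose or a line that the arm cannot do raises bot.PlanningError and nothing moves.
- bot.close_job(): hands the job in; it is judged then, once.
Trained networks look in the newest picture that a camera, given by its name, has taken for a name from the list of things; names that differ only in an ending like _2 or _b are one class to them, and where a whole thing is asked for, a point or a joint stands for the part that bears it (a point fixed in the world has none). Each returns a list of dicts, best first, with "confidence" (0 to 1); they miss things now and then, are a little off and sometimes report something else, mostly with a low value. They report only what shows in the picture. A call takes as long as a camera call.
- bot.search_frame(camera, thing): "bbox" ([left, top, width, height] in pixels, round what is visible of it).
Readings, each from a call of its own:
- bot.read_clock(): time.
- bot.read_joint_positions(): joint angles.
- bot.read_joint_vel(): joint speeds.
- bot.read_joint_efforts(): joint torques, N m.
- bot.read_position(): TCP position.
- bot.read_tool_rot(): TCP orientation.
- bot.read_ft_force(): force on the tool from outside, world axes, zero at the start.
- bot.read_moment(): the same for the moment, N m.
- bot.read_gripper_width(): opening from 0.0 (shut) to 1.0 (fully open).
- bot.read_finger_force(): force on a finger pad.
Only numpy, scipy, OpenCV 4.12 (cv2) and the standard library are available. Lean on these libraries where they do the work, as an engineer would, in place of code of your own. Each camera call takes 0.05 s, during which the arm holds its last target. There are 200 camera calls.

## Task

Bring the primed model part up to spraying height on its telescoping painting post: first turn the clamp knob counter-clockwise, fully open, so that its tongue is clear of the post, then squeeze the release button on the post's head and pull the head straight up past the first stop to the second stop, but no farther. A spring draws the post back down, so finish while still gripping the head and holding it at the second stop. Do not touch the primed part, and leave the paints and tools on the desk where they are.

Things in the scene. Friction and masses are not known exactly. Their poses are not given: they have to be found in the camera images.
- stand: Fixed stand of the painting post: dark steel base plate 120 x 300 x 12 mm (x, y, z), in its middle a square aluminium column 50 x 50 mm, top at 140 mm, in which the telescoping post slides vertically, and 95 mm from it on the +y side a round pillar with the clamp on top. Origin: underside of the plate, on the post's axis; z up. The stand's place and yaw vary.
- head_grip (a point): Centre of the post's head, a black plastic block 26 x 30 x 50 mm (x, y, z) on the post's axis; 187 mm above the desk when the post is fully in, and it rises with the post. Its x axis points out of the side that bears the release button. Clamp jaws that close along this x axis, one on the button and one on the opposite plain side, squeeze the button. The head does not turn.
- head: The same head block with all it carries (button, side wire and model part); origin at the block's centre, axes as head_grip. From its foot a thin wire runs 90 mm to the -y side and carries the model part.
- button_face (a point): Middle of the outer face of the release button, a grey plastic paddle 22 mm wide and 36 mm tall on the +x side of the head, standing 7 mm proud of the head when not pressed (so head and button measure 33 mm along x, and 27 mm when pressed). This point is 20 mm from the head's centre and does not move in when the button is pressed, only up with the head.
- button (a joint): Travel of the release button, m: 0 out, 0.006 fully pressed. A spring pushes it out with about 2 N at first and 6 N fully pressed. Below about 0.003 its catch blocks the post (the post then moves only 1 mm); pressed farther, the post is free to slide. Keep it squeezed while pulling.
- post (a joint): Extension of the telescoping post, m: 0 fully in, 0.105 the end of its travel. Stops felt as spring detents: the first at 0.035, the second at 0.070; the end of travel is the third. A return spring and the weight pull it down with about 8 N at the bottom and 10 N at the top; passing a stop takes about 4 N more and no stop holds it up: let go, it goes back down.
- clamp (a joint): Angle of the clamp knob, rad: near 0 (0 to 0.3 at the start) the tongue lies over the post's flange and locks the post; it grows counter-clockwise seen from above, up to 1.5 where it stops, fully open. Above 1.2 counts as open; the post is physically free from about 0.5. It turns with about 0.08 N m of friction and stays where it is left.
- clamp_grip (a point): Point at which to grip the clamp knob: on its vertical turning axis, 181 mm above the desk, 95 mm from the post's axis. The knob is a black upright wing 11 mm thick (along this point's x axis), 50 mm long (along y) and 30 mm tall, its top 10 mm above this point. This frame turns with the knob. Beneath the wing, top at 155 mm above the desk, a flat steel tongue points along the point's -y axis, 82 mm long, with a 44 mm wide pad at its end.
- model: The primed grey model part (an armour sleeve, about 40 mm thick and 90 mm long) on the wire on the -y side of the head, reaching from 50 to 140 mm from the head's centre, its top no more than 25 mm above the head's centre; wet, not to be touched. Origin in its middle.
- paint_a: dropper paint bottle, 25 mm across, 78 mm tall, black nozzle cap; a bystander; origin under its centre, near the stand on the robot's side
- paint_b: dropper paint bottle, 25 mm across, 78 mm tall, black nozzle cap; a bystander; origin under its centre
- paint_c: dropper paint bottle, 25 mm across, 78 mm tall, black nozzle cap; a bystander; origin under its centre
- jar: small amber glass jar with black lid, 44 mm across, 55 mm tall, near the stand on its far side; a bystander; origin under its centre
- cup: white ceramic water cup, 68 mm across the rim, 75 mm tall; a bystander; origin under its centre
- brush: paint brush lying on the desk, 170 mm long; a bystander; origin on its underside
- spare: small grey model plate, 50 x 30 x 12 mm, lying near the stand on its far side; a bystander; origin under its centre

How it is judged:
By the outcome, as a careful person would: the job done as asked, in the order asked, and still so for the second after the job is handed in, while the arm keeps its last pose, push and grip.
It also fails if it takes over 48 s, if anything falls off the work surface, if the arm or the gripper's body presses on something with over 40 N, if the wrist force passes 120 N, or if a joint passes its speed limit or range.

## Working session

There is one attempt and no reset: what is moved stays moved. The work goes in short steps, each a Python script; the robot and the scene stay as the last script left them, time stands still between calls to the robot, and variables do not carry over. Pictures are saved under pics/ and viewed, at most 10 in all, crops included, and the job is handed in when it is done.

```bash
mkdir -p pics; ls; python3 - <<'E'
from cell import bot
import cv2,numpy as np
for c in ("top","side"):
    im=bot.camera(c); cv2.imwrite(f"pics/{c}0.png",im[:,:,::-1])
    k=bot.calibration(c); print(c,np.round(k["mtx"],1).tolist(),np.round(k["extrinsics"],3).tolist())
    for t in ("head_grip","button_face","clamp_grip","stand","model","jar","paint_a","spare"):
        print(t,[(np.round(d["bbox"],1).tolist(),round(d["confidence"],2)) for d in bot.search_frame(c,t)[:3]])
print(bot.read_clock())
E
```

```text
pics
top [[413.8, 0.0, 271.9], [0.0, 413.8, 205.6], [0.0, 0.0, 1.0]] [[0.02, -1.0, 0.006, -0.01], [-0.997, -0.021, -0.073, 0.545], [0.073, -0.005, -0.997, 1.182], [0.0, 0.0, 0.0, 1.0]]
head_grip [([336.5, 229.0, 33.3, 11.8], 0.72), ([314.1, 207.4, 56.7, 35.5], 0.65)]
button_face [([313.4, 210.0, 59.1, 35.2], 0.58)]
clamp_grip [([274.2, 200.3, 45.6, 22.3], 0.79), ([304.2, 173.2, 10.8, 16.4], 0.47)]
stand [([258.4, 184.4, 113.4, 76.3], 0.87)]
model [([336.2, 227.6, 35.5, 13.1], 0.92)]
jar [([344.2, 191.2, 20.5, 16.6], 0.63), ([296.6, 254.5, 8.3, 6.2], 0.23)]
paint_a [([117.4, 249.8, 18.7, 10.7], 0.67), ([121.4, 179.2, 13.7, 13.8], 0.6), ([293.2, 255.1, 13.6, 6.6], 0.47)]
spare [([304.1, 171.9, 12.1, 19.4], 0.46)]
side [[530.2, 0.0, 274.4], [0.0, 530.2, 218.4], [0.0, 0.0, 1.0]] [[-0.978, -0.208, 0.015, 0.536], [-0.133, 0.569, -0.811, 0.179], [0.16, -0.795, -0.585, 1.355], [0.0, 0.0, 0.0, 1.0]]
head_grip [([292.7, 153.7, 37.4, 35.1], 0.75)]
button_face [([293.0, 155.8, 35.2, 34.4], 0.67)]
clamp_grip [([274.6, 189.0, 27.4, 20.6], 0.81)]
stand [([253.2, 152.7, 87.4, 120.2], 0.61)]
model [([311.2, 154.2, 14.7, 27.1], 0.77)]
jar [([308.0, 173.3, 49.0, 11.5], 0.54), ([277.0, 189.0, 4.9, 10.1], 0.45)]
paint_a [([201.0, 349.4, 13.0, 31.5], 0.8), ([299.8, 368.1, 10.2, 33.6], 0.69), ([260.3, 158.4, 14.4, 25.8], 0.61)]
spare [([298.5, 366.8, 12.4, 34.2], 0.73), ([247.9, 222.4, 17.9, 11.2], 0.57)]
0.9
```

View pics/top0.png

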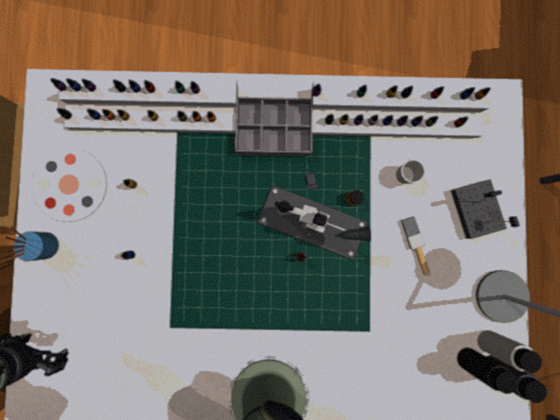

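View pics/side0.png

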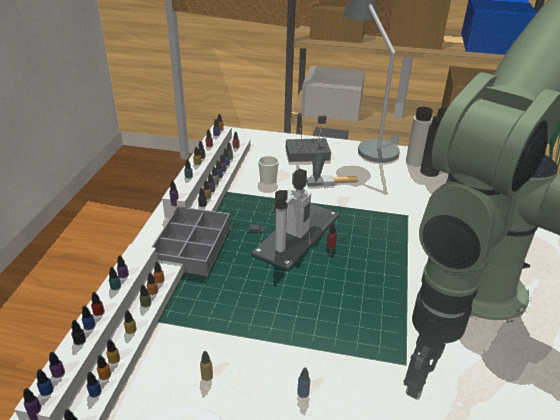

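Top view: plate with corners around (274,187), (371,221), (357,258) and (259,223). The knob is near (283,207), the head near (319,219) and the model near (352,233). Next I'll enlarge both views.

```bash
python3 - <<'E'
import cv2,numpy as np
a=cv2.imread("pics/top0.png")[175:275,245:385]; b=cv2.imread("pics/side0.png")[150:285,230:360]
a=cv2.resize(a,(800,571),interpolation=cv2.INTER_CUBIC); b=cv2.resize(b,(577,600),interpolation=cv2.INTER_CUBIC)
cv2.imwrite("pics/topc.png",cv2.convertScaleAbs(a,alpha=1.8,beta=15)); cv2.imwrite("pics/sidec.png",cv2.convertScaleAbs(b,alpha=1.5,beta=10))
E
```

```text
(no output)
```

View pics/topc.png

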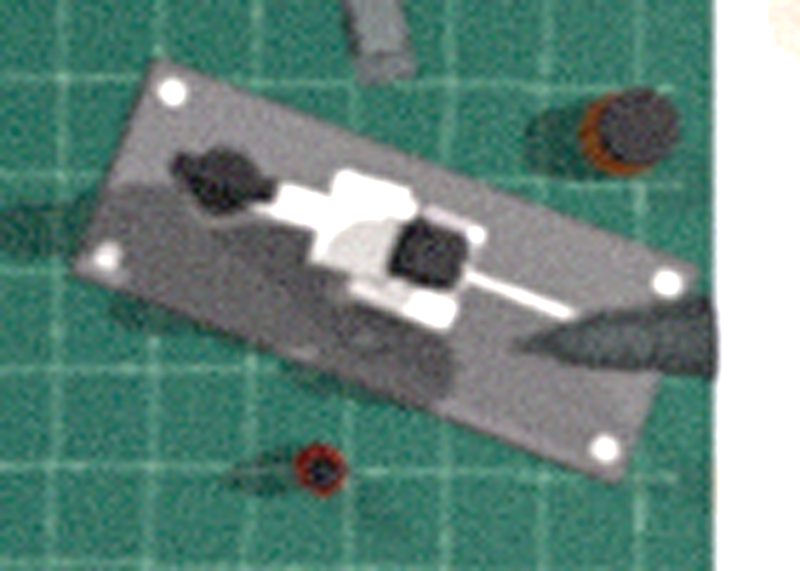

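View pics/sidec.png

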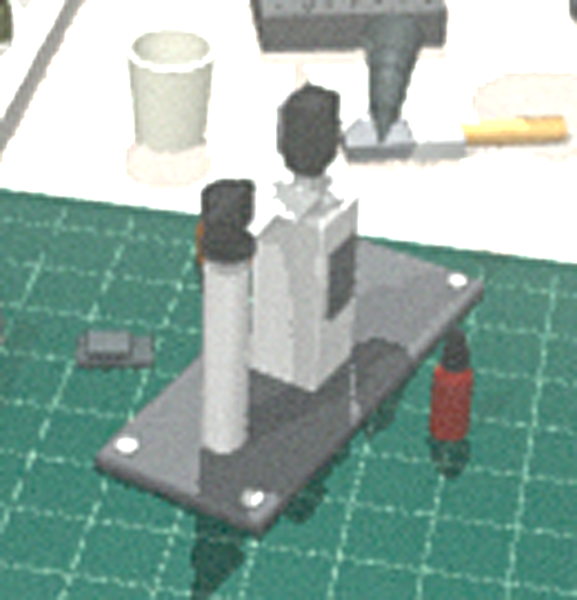

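Crops: plate corners are clear in both views. The clamp is on the left (+y) and its wing lies almost along the stand's y axis. The model is at right (-y), the red bottle is on the robot's side, and the jar and spare are on the far side. Next I'll fit the stand pose.

```bash
cat > h.py <<'E'
from cell import bot
import cv2,numpy as np
from scipy.optimize import least_squares
from scipy.spatial.transform import Rotation as R
def proj(c,P):
    k=bot.calibration(c);E=k["extrinsics"]
    return cv2.projectPoints(np.float64(P),cv2.Rodrigues(E[:3,:3])[0],E[:3,3],k["mtx"],None)[0][:,0]
def world(p,P):
    c,s=np.cos(p[2]),np.sin(p[2]); P=np.atleast_2d(np.float64(P))
    return np.c_[p[0]+c*P[:,0]-s*P[:,1],p[1]+s*P[:,0]+c*P[:,1],P[:,2]]
def quat(a):  # tool down, closing line (tool y) at world angle a
    M=np.array([[np.sin(a),np.cos(a),0],[-np.cos(a),np.sin(a),0],[0,0,-1.]])
    q=R.from_matrix(M).as_quat(); return np.r_[q[3],q[:3]]
E
python3 - <<'E'
from h import *
T=np.array([[155,60],[697,270],[620,482],[75,268],[430,252],[222,180]])/5.714+[245,175]
S=np.array([[97,460],[483,285],[260,522],[310,130]])/4.44+[230,150]
MT=[[.06,.15,.012],[.06,-.15,.012],[-.06,-.15,.012],[-.06,.15,.012],[0,0,.212],[0,.095,.191]]
MS=[[.06,.15,.012],[-.06,-.15,.012],[-.06,.15,.012],[0,0,.187]]
f=lambda p:np.r_[proj("top",world(p,MT))-T,proj("side",world(p,MS))-S].ravel()
r=least_squares(f,[.5,-.1,-.3],loss="soft_l1"); p=r.x
print(p,np.round(r.fun if 0 else f(p).reshape(-1,2),1).tolist()); np.save("p.npy",p)
# overlays
for c,n,(x0,y0,x1,y1),s in (("top","top0",(245,175,385,275),5.714),("side","side0",(230,150,360,285),4.44)):
    im=cv2.imread(f"pics/{n}.png")[y0:y1,x0:x1]; im=cv2.convertScaleAbs(cv2.resize(im,None,fx=s,fy=s,interpolation=cv2.INTER_CUBIC),alpha=1.8,beta=15)
    D=lambda P,col:cv2.polylines(im,[np.int32((proj(c,P)-[x0,y0])*s)],True,col,1)
    D(world(p,MT[:4]),(0,0,255))
    for z in(.162,.212): D(world(p,[[a*.013,b*.015,z] for a,b in((1,1),(1,-1),(-1,-1),(-1,1))]),(0,255,255))
    D(world(p,[[.020,b,z] for b,z in((.011,.169),(.011,.205),(-.011,.205),(-.011,.169))]),(255,0,255))
    K=world(p,[0,.095,0])[0]
    for a,col in((0,(0,255,0)),(.3,(255,128,0))):
        q=np.r_[K[:2],p[2]+a]
        D(world(q,[[i*.0055,j*.025,.191] for i,j in((1,1),(1,-1),(-1,-1),(-1,1))]),col)
        D(world(q,[[i,j,.155] for i,j in((.022,-.082),(-.022,-.082),(-.022,-.05),(.022,-.05))]),col)
    cv2.imwrite(f"pics/{n}_ov.png",im)
K=world(p,[0,.095,.181])[0]; H=world(p,[0,0,.187])[0]; print(K,H)
for nm,P,al in(("K",K,(p[2],p[2]+1.5)),("H",H,(p[2],))):
  for fl in(0,np.pi,-np.pi):
    for a in al: print(nm,fl,a,np.round(bot.solve_ik(P-[0,0,.019],quat(a+fl)),2))
E
```

```text
[ 0.50209353 -0.11656276 -0.35103114] [[-0.6, -1.6], [0.3, -1.2], [-0.6, 0.2], [-1.6, 0.1], [0.1, -0.4], [-0.2, -1.3], [0.2, -2.0], [2.1, -1.7], [1.4, -0.0], [1.7, -0.4]]
[ 0.53476082 -0.02735599  0.181     ] [ 0.50209353 -0.11656276  0.187     ]Traceback (most recent call last):
  File "<stdin>", line 25, in <module>
  File "h.py", line 13, in quat
    q=R.from_matrix(M).as_quat(); return np.r_[q[3],q[:3]]
      ~~~~~~~~~~~~~^^^
  File "scipy/spatial/transform/_rotation.pyx", line 1143, in scipy.spatial.transform._rotation.Rotation.from_matrix
ValueError: Non-positive determinant (left-handed or null coordinate frame) in rotation matrix 0: [[-0.34386625  0.93901864  0.        ]
 [-0.93901864 -0.34386625  0.        ]
 [ 0.          0.         -1.        ]].
```

View pics/top0_ov.png

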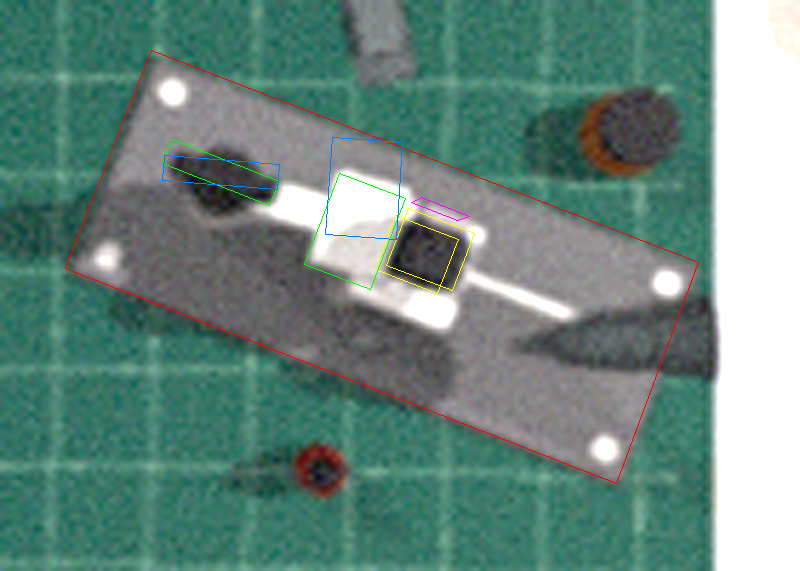

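View pics/side0_ov.png

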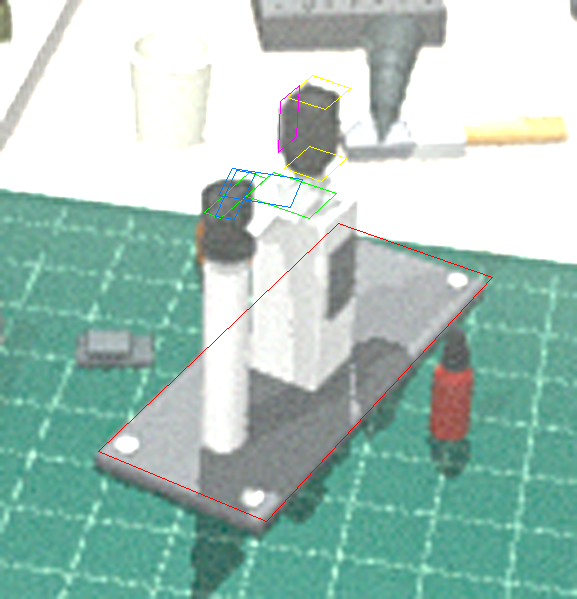

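The fit agrees with both views to about 2 mm, and the clamp starts at about 0.05 rad. I'll fix the quaternion sign and check the IK.

```bash
sed -i 's/\[\[np.sin(a),np.cos(a),0\],\[-np.cos(a),np.sin(a),0\]/[[-np.sin(a),np.cos(a),0],[np.cos(a),np.sin(a),0]/' h.py; python3 - <<'E'
from h import *
p=np.load("p.npy"); K=world(p,[0,.095,.183])[0]; H=world(p,[0,0,.187])[0]
print(bot.grip_depth)
for nm,P,al in(("K",K,(p[2]+.05,p[2]+1.5)),("H",H,(p[2],))):
  for fl in(0,np.pi):
    for a in al: 
        j=bot.solve_ik(P-[0,0,.019],quat(a+fl)); print(nm,round(fl,1),round(a,2),None if j is None else np.round(j,2))
E
```

```text
0.0187
K 0 -0.3 [-0.19  0.35 -0.33  0.88  0.    1.68]
K 0 1.15 [-0.19  0.35 -0.33  0.88  0.    0.23]
K 3.1 -0.3 [-0.19  0.35 -0.33  0.88  0.   -1.46]
K 3.1 1.15 [-0.19  0.35 -0.33  0.88  0.   -2.91]
H 0 -0.35 [-0.37  0.32 -0.38  0.87  0.    1.55]
H 3.1 -0.35 [-0.37  0.32 -0.38  0.87  0.   -1.59]
```

```bash
python3 - <<'E'
from h import *
p=np.load("p.npy"); K=world(p,[0,.095,.183-bot.grip_depth])[0]; a=p[2]+.05
bot.move_linear([.22,.48,.30],speed=.2)
bot.move_pose(K+[0,0,.09],quat(a)); bot.set_gripper(.6,40)
print(bot.move_linear(K,speed=.1,until_force=8), bot.read_position()-K, bot.read_clock())
cv2.imwrite("pics/side1.png",cv2.resize(bot.camera("side")[130:290,210:390,::-1],None,fx=3.5,fy=3.5,interpolation=cv2.INTER_CUBIC))
f0=bot.read_ft_force();print(f0)
bot.set_gripper(0,40)
print(bot.read_gripper_width()*85,bot.read_ft_force(),bot.read_moment(),bot.read_finger_force(),bot.read_clock())
E
```

```text
False [ 0.0005202  -0.00010995  0.00059765] 5.075
[ 0.57671962  0.62852541 -0.30465545]
10.434029602823907 [ 3.98694567 -1.20103431 -0.05544236] [-0.25780886 -0.74130921  0.04989125] 45.718515515327454 5.5667
```

View pics/side1.png

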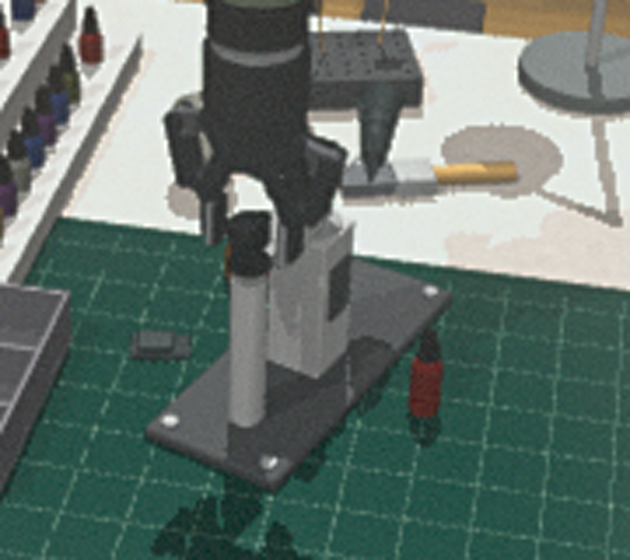

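The picture shows the fingers straddling the wing, and the close reads about 10.4 mm, so the wing is gripped. Next I'll turn it counter-clockwise.

```bash
python3 - <<'E'
from h import *
p=np.load("p.npy"); P=bot.read_position(); j=np.array(bot.read_joint_positions())
def st(d): print(d,np.round(bot.read_joint_positions()[5],3),np.round(bot.read_ft_force(),1),np.round(bot.read_moment(),2),round(bot.read_gripper_width()*85,1),bot.read_clock())
for d in (.3,.6,.9,1.2,1.35,1.4,1.45,1.5):
    g=j.copy(); g[5]-=d; bot.goto_joints(g); st(d)
    if abs(bot.read_moment()[2])>.6: break
E
```

```text
0.3 1.385 [ 0.9 -0.6  1. ] [-0.11  0.04  0.09] 10.1 5.9583
0.6 1.087 [-1.3 -0.2  3.6] [-0.19  0.48  0.1 ] 10.0 6.35
0.9 0.787 [-3.8 -1.7  4.2] [-0.38  1.04 -0.02] 10.4 6.7417
1.2 0.486 [-5.5 -2.9  6. ] [-0.49  1.2   0.08] 10.1 7.1333
1.35 0.336 [-5.  -3.2  6.1] [-0.56  1.28 -0.01] 10.4 7.4
1.4 0.286 [-5.8 -3.4  5.2] [-0.62  1.27  0.06] 9.9 7.65
1.45 0.236 [-6.1 -3.2  5.7] [-0.58  1.31  0.05] 10.1 7.9
1.5 0.189 [-7.1 -3.3  6.9] [-0.52  1.21 -1.11] 10.0 8.15
```

```bash
python3 - <<'E'
from h import *
p=np.load("p.npy"); P=np.array(bot.read_position())
j=np.array(bot.read_joint_positions()); j[5]+=.015; bot.goto_joints(j)
bot.set_gripper(.5); bot.move_linear(P+[0,0,.1],speed=.12)
H=world(p,[0,0,.187-bot.grip_depth])[0]
bot.move_pose(H+[0,0,.10],quat(p[2])); bot.set_gripper(.75)
im=bot.camera("top"); d=bot.search_frame("top","clamp_grip"); print([(x["bbox"],x["confidence"]) for x in d[:2]])
print(bot.move_linear(H,speed=.08,until_force=8), bot.read_position()-H, bot.read_ft_force(), bot.read_clock())
cv2.imwrite("pics/s2.png",np.hstack([cv2.resize(x,(400,400),interpolation=cv2.INTER_CUBIC) for x in (im[160:280,250:370,::-1],bot.camera("side")[130:290,210:370,::-1])]))
E
```

```text
[([276.5, 176.6, 30.8, 38.0], 0.94), ([119.2, 178.5, 17.2, 12.0], 0.66)]
False [ 0.00041952 -0.00015019  0.000524  ] [-0.3034799  -1.12542163  0.44999787] 12.8667
```

View pics/s2.png

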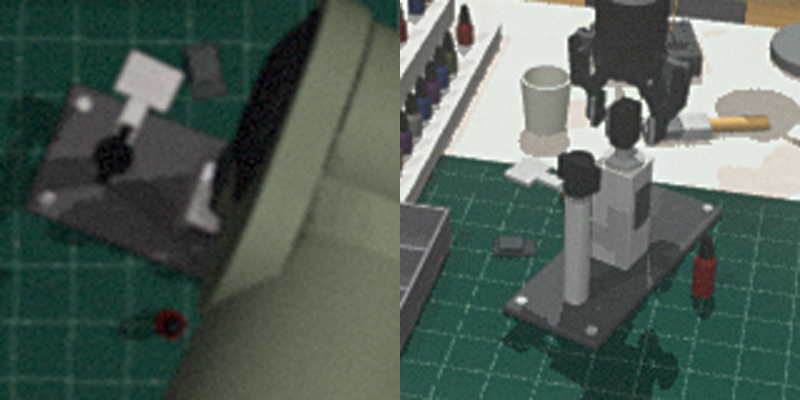

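The tongue now points clear of the post (pad at (150,80) in the left half), and the fingers straddle the head symmetrically. Next I'll squeeze and check the force balance.

```bash
python3 - <<'E'
from h import *
bot.set_gripper(0,60)
print(bot.read_gripper_width()*85,bot.read_ft_force(),bot.read_moment(),bot.read_finger_force(),bot.read_position(),bot.read_clock())
E
```

```text
25.613095248989804 [ 2.21318708 -0.44080641  4.4825811 ] [-0.18060012 -0.65098656  0.02307275] 59.463027119636536 [ 0.50373884 -0.11717645  0.16956944] 13.3417
```

```bash
python3 - <<'E'
from h import *
P=np.array(bot.read_position()); np.save("P.npy",P)
for z in (.004,.015,.03,.035,.045,.06,.066,.070):
    bot.move_linear(P+[0,0,z],speed=.04); q=bot.read_position()
    print(z,np.round((q-P)*1e3,1),np.round(bot.read_ft_force(),1),round(bot.read_gripper_width()*85,1),bot.read_clock())
    if bot.read_ft_force()[2]<-35: break
im=bot.camera("side"); print([(x["bbox"],round(x["confidence"],2)) for t in("head_grip","model") for x in bot.search_frame("side",t)[:2]])
cv2.imwrite("pics/s3.png",cv2.resize(im[100:260,230:390,::-1],(600,600),interpolation=cv2.INTER_CUBIC))
E
```

```text
0.004 [-0.1  0.   3.4] [ 2.  -0.9 -7. ] 25.7 13.6333
0.015 [-0.1  0.  15.2] [ 1.7 -1.6 -7.5] 25.5 14.0583
0.03 [-0.   0.  30.7] [ 1.9 -1.1 -6.4] 25.6 14.5833
0.035 [-0.1  0.  35.1] [ 2.7 -1.2 -7.2] 25.8 14.8583
0.045 [-0.1  0.  45.1] [ 2.1  0.1 -7.2] 25.6 15.2583
0.06 [-0.   0.  60.2] [ 1.8 -1.2 -9. ] 25.6 15.7833
0.066 [-0.   0.  66.6] [ 0.7  1.2 -2.8] 25.7 16.0833
0.07 [-0.1  0.  70.1] [ 2.2 -0.2 -8.6] 25.6 16.3333
[([294.7, 146.1, 32.0, 19.4], 0.85), ([313.5, 133.2, 14.8, 24.9], 0.6)]
```

View pics/s3.png

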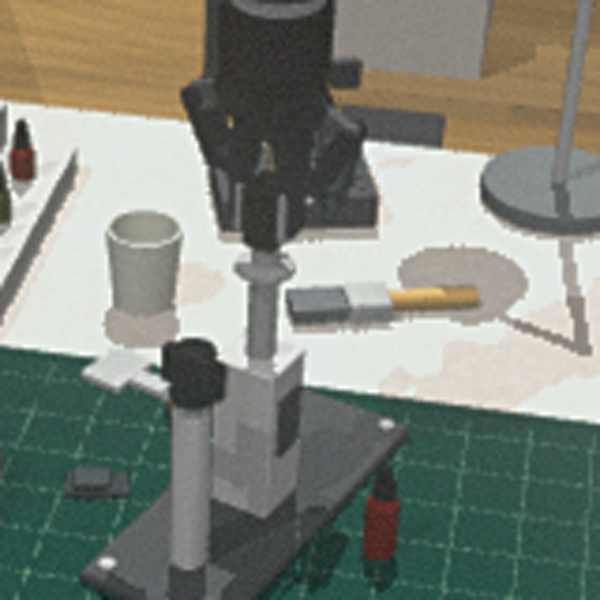

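The post is clearly extended. The flange rose about 21 px, which matches roughly 70 mm. The force pattern, pulled up at 66 mm and back to the spring load at 70 mm, fits sitting in the second detent. The knob is still open, so I'm handing in.

```bash
python3 - <<'E'
from h import *
bot.wait(.3); print((bot.read_position()-np.load("P.npy"))*1e3,bot.read_ft_force(),bot.read_gripper_width()*85)
print(bot.close_job())
E
```

```text
[-9.19458517e-02  4.31080983e-02  6.98356884e+01] [ 2.96815604 -0.27876712 -9.36718919] 25.82703966482313
the job is handed in; nothing more can be done
None
```

The job is handed in: I turned the clamp knob counter-clockwise to its stop, then pulled the head up 70 mm to the second stop, where the gripper still holds it with the button squeezed; hand-in returned no verdict.

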